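Load the jaw crusher with limestone lumps

TASK

Feed the broken limestone into the crusher: set the steel pan down against the open left end of the splitter bed with its pouring lip facing away from the splitter, sweep every lump off the bed into it with the bench brush, and tip the pan out into the crusher's hopper; never take lumps off the bed or out of the pan with the fingers, though a lump that has fallen on the bench may be picked up and put in the pan or hopper. Stand the pan back against the splitter as before and the brush upright in its tray. Press the green start button only when every lump is in the hopper and the lid is shut, and leave the bottles and jars where they stand.

Things in the scene. Friction and masses are not known exactly. Their poses are not given: they have to be found in the camera images.
- splitter: green cast lump splitter, fixed, at the robot's right; origin on the bench under its bed. Steel bed 95 mm high, 152 mm wide between guards at x = +-81 (tops 125 mm high), from y -105 to +125 mm; both y ends are open, base walls plumb under them, base 200 mm wide. Lumps go out over the +y (left) end. Raised chisel arm beyond the far side, x 100 to 190, to 390 mm high
- pan_grip (a point): centre of the steel pan's handle: flat black bar along x, 194 x 14 x 22 mm, over the pan's middle, 130 mm above its underside. Pan loose, 0.28 kg, 184 x 160 mm (x, y), z up; walls 50 mm high on -y and both x sides, +y side open as a pouring lip. Lumps slide in it at 25 degrees; tip it 40 to 50. At the splitter: axes as the splitter's, -y wall touching or a few mm off its left end
- pan_front (a point): middle of the edge of the pan's pouring lip, 80 mm in +y from pan_grip and 120 mm below it; same axes
- brush_grip (a point): middle of the bench brush's wooden back (150 x 34 x 24 mm in x, y, z), where to hold it; loose, 0.16 kg. Stiff black bristles below, 130 x 30 mm, ending 78 mm below this point; handle to -x, ending 163 mm from this point, its underside 6 mm below it. z up when it stands on its bristles, as at the start
- brush_tray: shallow white tray for the brush, fixed, right of the splitter; origin on the bench, under where brush_grip belongs. Inside x -177 to +87, y -35 to +35 mm; floor 3 mm thick, rim 12 mm high. The brush stands in it along x, handle to -x, brush_grip 81 mm above the bench
- lump1_mid (a point): centre of limestone lump 1, an irregular block about 55 x 42 x 37 mm (x, y, z), 0.11 kg, lying on the splitter bed at the start (3 to 6 lumps are there, the others absent)
- lump2_mid (a point): centre of limestone lump 2, an irregular block about 55 x 42 x 37 mm (x, y, z), 0.11 kg, lying on the splitter bed at the start (3 to 6 lumps are there, the others absent)
- lump3_mid (a point): centre of limestone lump 3, an irregular block about 55 x 42 x 37 mm (x, y, z), 0.11 kg, lying on the splitter bed at the start (3 to 6 lumps are there, the others absent)
- lump4_mid (a point): centre of limestone lump 4, an irregular block about 55 x 42 x 37 mm (x, y, z), 0.11 kg, lying on the splitter bed at the start (3 to 6 lumps are there, the others absent)
- lump5_mid (a point): centre of limestone lump 5, an irregular block about 55 x 42 x 37 mm (x, y, z), 0.11 kg, lying on the splitter bed at the start (3 to 6 lumps are there, the others absent)
- lump6_mid (a point): centre of limestone lump 6, an irregular block about 55 x 42 x 37 mm (x, y, z), 0.11 kg, lying on the splitter bed at the start (3 to 6 lumps are there, the others absent)
- crusher: blue feed hopper of the jaw crusher under the bench, fixed, at the robot's left; origin on the bench under its middle. Mouth 224 x 194 mm (x, y), rim 131 mm above the bench, outside 236 x 206 mm; inside it narrows to a floor at 14 mm. Its lid is hinged on the -x (near) rim and stands open there, 365 mm high
- lid (a joint): angle of the hopper's clear lid: 0 shut, 1.85 fully open, where it rests leaning towards the robot. Pushed away from the robot to below 1.5 rad it sinks shut by its weight in about 2 s; no latch, under 5 N
- lid_hinge (a point): on the lid's hinge line, middle of its length (axis along the crusher's y), 131 mm above the bench, 118 mm in -x from the crusher's origin
- lid_edge (a point): middle of the free edge of the lid, 230 mm from the hinge; the lid is 236 mm deep, 206 mm wide and 9 mm thick
- start (a joint): travel of the green start button: 0 out, 0.006 fully pressed (5 N), springs back
- start_top (a point): top of the green start button, 32 mm across, pressed straight down; 65 mm above the bench, on a grey control box (100 x 130 mm, 45 mm high) at the hopper's near side; a red stop button 68 mm beside it in -y
- amber_bottle: amber glass bottle, 72 mm across, 135 mm high; leave it alone; origin under its middle
- jar_blue: white jar with blue cap, 68 mm across, 100 mm high; leave alone
- wash_bottle: clear bottle with red cap, 70 mm across, 150 mm high; leave alone
- jar_black: white jar with black cap, 72 mm across, 110 mm high; leave alone
- amber_small: small amber bottle, 56 mm across, 100 mm high; leave alone
Not all that is in view belongs to the job. Leave any turquoise look-alike of the part that bears lump6_mid alone.

How it is judged:
By the outcome, as a careful person would: the job done as asked, in the order asked, and still so for the second after the job is handed in, with the robot touching nothing.
Of lump1, lump2, lump3, lump4, lump5, lump6 only 3 to 6 are there at a start; the rules pass over those that are not, and their reading is None.
At some moment in a run one of lump1, lump2, lump3, lump4, lump5, lump6 may be knocked a few centimetres aside while the robot is not near it.
It also fails if it takes over 208 s, if anything falls off the work surface, if the arm or the gripper's body presses on something with over 40 N, if the wrist force passes 120 N, or if a joint passes its speed limit or range.

ROBOT

A 7-joint arm with a two-finger parallel gripper is mounted at the origin on the work surface. World frame = base frame: x ahead of the robot, y to its left, z up, the work surface at z = 0. Lengths are in m, angles in rad, forces in N, time in s.
With the tool pointing down it reaches from about 0.4 to 0.85 m from the base axis. Payload 10.4 kg.
Tool frame: the origin (TCP) lies midway between the tips of the shut fingers; the grasp point (between the pads) lies behind it (ctrl.pinch_z is the z of the grasp point in the tool frame, in m); z points along the fingers, y is the line along which they close (so a half turn about z gives the same grasp; the last joint's range is limited). The gripper opens to 85 mm and grips with 20 to 120 N. Pads are 22 mm wide; open, the fingers measure 114 mm over their backs; the gripper's body (76 mm by 85 mm) begins 54 mm behind the grasp point. The pads swing forward as they close: fully open they stand 13 mm farther back than shut.
Start: joints at [1.103, 0.332, -0.065, 1.46, 0.022, 1.35, -0.088], TCP at [0.269, -0.564, 0.231] pointing down, gripper open.
Joint ranges: [-2.6, 2.6], [-0.5, 2.12], [-1.47, 1.34], [0.16, 2.42], [-1.27, 4.41], [0.06, 2.06], [-2.6, 2.6]. Speed limits (rad/s): [2.22, 2.22, 2.79, 2.79, 3.14, 3.14, 3.14].

INTERFACE

Orientations are given as a rotation vector (axis times angle).
In Python, from station import ctrl gives the robot as it stands. Calls block until the motion is done:
- ctrl.move_pose(position, orientation): joint-space move of the TCP to a pose.
- ctrl.move_linear(position, attitude=None, max_speed=0.15, force_limit=None): straight line of the TCP; attitude=None keeps the orientation; max_speed is the mean speed in m/s. With force_limit (N) it stops when the force on the tool has changed by that much, and returns True; else False.
- ctrl.goto_joints(angles): joint-space move.
- ctrl.command_gripper(opening, grip_force=None): finger opening in m; grip_force is the grip in N (None keeps the last); returns when the fingers have stopped.
- ctrl.dwell(seconds).
- ctrl.inverse_kinematics(position, orientation): joint angles nearest the present ones, or None.
- ctrl.sense(): the state.
- ctrl.snapshot(name): name is "scene" or "side" or "wrist"; returns a dict with "image" (384x512x3 uint8, red, green, blue), "fx", "fy", "cx", "cy" (pixels), "dist" ([k1, k2, p1, p2, k3] as OpenCV has them; the pictures are not rectified), "R" (3x3) and "t" (3): a world point X has camera coordinates R X + t; the wrist camera has in their place "tool_from_camera" (4x4, takes a point from camera to tool coordinates, whose origin is the TCP and whose axes are the flange's). Camera axes: x right, y down, z forward; pixel columns grow to the right and rows downward; lengths in m; the calibration is good to about 2 mm. A picture is of the moment at which its call begins: read the wrist's pose just before it. There is no depth.
A pose or a line that the arm cannot do raises ctrl.Unreachable and nothing moves.
- ctrl.hand_in(): hands the job in; it is judged then, once.
The state is a dict: "time_s": time; "joint_positions": joint angles; "dq": joint speeds; "joint_efforts": joint torques, N m; "ee_pos": TCP position; "tool_rot": TCP orientation; "wrist_force": force on the tool from outside, world axes, zero at the start; "moment": the same for the moment, N m; "width": finger opening in m; "gripper_force": force on a finger pad.
Only numpy, scipy, OpenCV 4.12 (cv2) and the standard library are available. Lean on these libraries where they do the work, as an engineer would, in place of code of your own. Each camera call takes 0.05 s, during which the arm holds its last target. There are 200 camera calls.

## Working session

There is one attempt and no reset: what is moved stays moved. The work goes in short steps, each a Python script; the robot and the scene stay as the last script left them, time stands still between calls to the robot, and variables do not carry over. Pictures are saved under pics/ and viewed, at most 14 in all, crops included, and the job is handed in when it is done.

```bash
ls; mkdir -p pics
python3 - <<'E'
from station import ctrl
import cv2,pickle
s=ctrl.sense();print(s['time_s'],s['ee_pos'],s['tool_rot'],ctrl.pinch_z)
d={}
for n in("scene","side"):
    c=ctrl.snapshot(n);d[n]=c
    cv2.imwrite(f'pics/{n}0.png',cv2.resize(c['image'][:,:,::-1],(800,600),interpolation=cv2.INTER_CUBIC))
    print(n,c['fx'],c['cx'],c['cy'],c['dist'],c['R'],c['t'])
pickle.dump(d,open('s0.pkl','wb'))
c=ctrl.snapshot("wrist");print(c['tool_from_camera'],c['fx'],c['cx'],c['cy'],c['dist'])
E
```

```text
pics
0.0 [ 0.26877155 -0.56382511  0.23048345] [-3.06278072e+00 -6.92784818e-01  6.03125596e-04] -0.0187
scene 462.2735977952839 256.5955034174807 187.2321059474703 [0.009163 0.       0.       0.       0.      ] [[ 0.9999188   0.00713068 -0.01056163]
 [ 0.00140659 -0.88548481 -0.4646662 ]
 [-0.01266555  0.46461361 -0.88542294]] [-0.53309657  0.07432076  1.3613381 ]
side 442.13555798426665 251.05598990117323 193.0633369784135 [0.04269423 0.         0.         0.         0.        ] [[ 0.92146114 -0.387878    0.02144846]
 [-0.18333896 -0.48289766 -0.85626904]
 [ 0.34248533  0.78508631 -0.51608457]] [-0.48226611  0.18646903  1.09450354]
[[-9.52788687e-04 -9.47495905e-01 -3.19766482e-01  8.17731900e-02]
 [ 9.99999544e-01 -9.24674676e-04 -2.39746153e-04 -1.64414416e-04]
 [-6.85214700e-05 -3.19766564e-01  9.47496353e-01 -1.41249074e-01]
 [ 0.00000000e+00  0.00000000e+00  0.00000000e+00  1.00000000e+00]] 276.38870419305715 254.37444588817542 186.6609774219204 [0.01334538 0.         0.         0.         0.        ]
```

View pics/scene0.png

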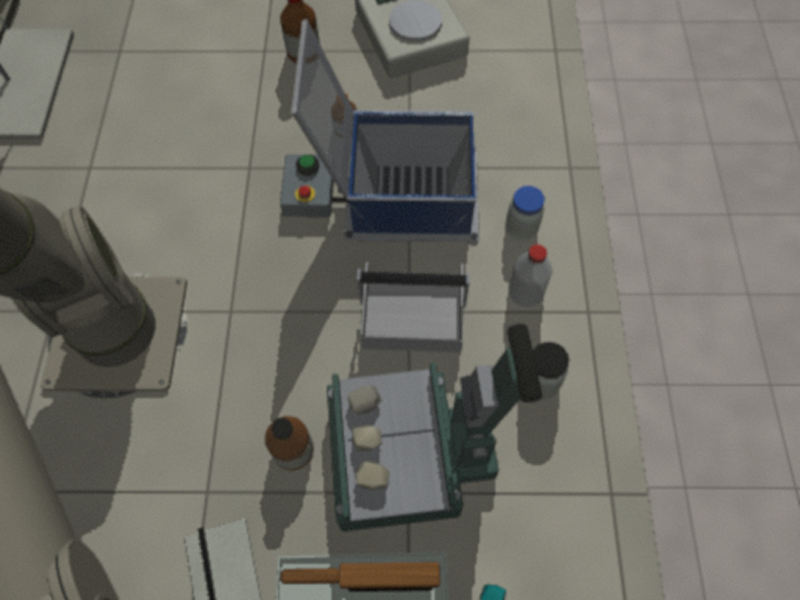

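View pics/side0.png

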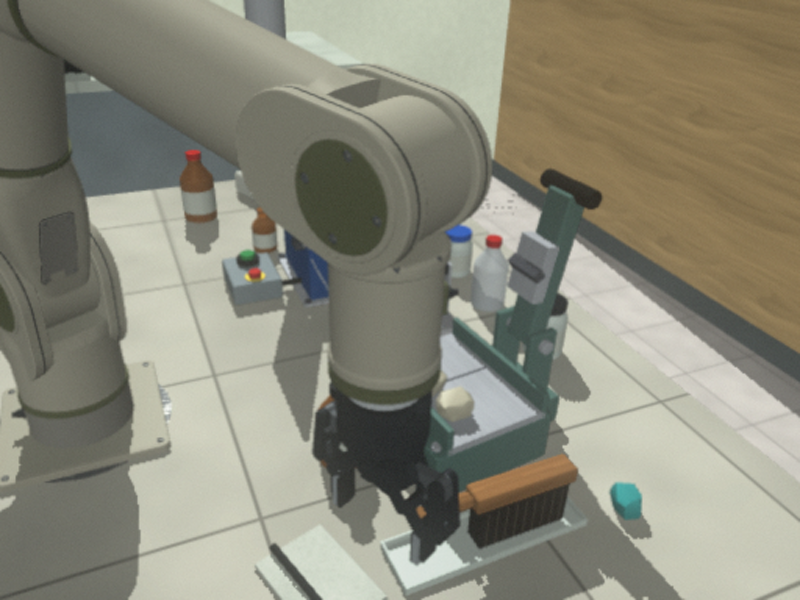

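The scene view shows three lumps on the bed at (363,398), (366,437) and (371,474). The pan is near (412,310), the hopper near (412,175) with its lid open, the buttons at (307,163) and (305,191), and the brush back at (390,575). Next I turn these pixels into positions.

```bash
cat > h.py <<'E'
import numpy as np,cv2,pickle
from scipy.spatial.transform import Rotation as Ro
from station import ctrl
def ray(c,uv,scale=1.0,pose=None):
    K=np.array([[c['fx'],0,c['cx']],[0,c['fy'],c['cy']],[0,0,1]])
    p=cv2.undistortPoints(np.array([[np.array(uv,float)/scale]]),K,np.array(c['dist']))[0,0]
    d=np.array([p[0],p[1],1.])
    if pose is None:
        R=np.array(c['R']);return -R.T@np.array(c['t']),R.T@d
    T=np.array(c['tool_from_camera']);Rt=Ro.from_rotvec(pose[1]).as_matrix()
    return np.array(pose[0])+Rt@T[:3,3],Rt@T[:3,:3]@d
def px(c,uv,z,scale=1.0,pose=None):
    o,d=ray(c,uv,scale,pose);return o+d*(z-o[2])/d[2]
def proj(c,X,pose=None):
    K=np.array([[c['fx'],0,c['cx']],[0,c['fy'],c['cy']],[0,0,1]])
    if pose is None: R=np.array(c['R']);t=np.array(c['t'])
    else:
        T=np.array(c['tool_from_camera']);Rt=Ro.from_rotvec(pose[1]).as_matrix()
        Rw=Rt@T[:3,:3];o=np.array(pose[0])+Rt@T[:3,3];R=Rw.T;t=-R@o
    return cv2.projectPoints(np.atleast_2d(X).astype(float),cv2.Rodrigues(R)[0],t,K,np.array(c['dist']))[0][:,0]
def down(a):
    "tool down, tool y at angle a (world) ; returns rotvec"
    y=np.array([np.cos(a),np.sin(a),0]);z=np.array([0,0,-1.]);x=np.cross(y,z)
    return Ro.from_matrix(np.c_[x,y,z]).as_rotvec()
def wrist(name=None):
    s=ctrl.sense();p=(s['ee_pos'],s['tool_rot']);c=ctrl.snapshot('wrist')
    if name:
        cv2.imwrite(f'pics/{name}.png',cv2.resize(c['image'][:,:,::-1],(800,600),interpolation=cv2.INTER_CUBIC))
        pickle.dump((c,p),open(f'{name}.pkl','wb'))
    return c,p
E
python3 - <<'E'
from h import *
d=pickle.load(open('s0.pkl','rb'));c=d['scene'];S=1.5625
np.set_printoptions(precision=4,suppress=True)
for n,u,z in [('gl0',(333,376),.125),('gl1',(342,523),.125),('gr0',(435,368),.125),('gr1',(457,512),.125),('bedL',(388,374),.095),
 ('l1',(363,398),.113),('l2',(366,437),.113),('l3',(371,474),.113),
 ('panh0',(361,278),.141),('panh1',(467,283),.141),('pan -y l',(362,345),.05),('pan -y r',(461,347),.05),
 ('brush0',(342,575),.093),('brush1',(439,575),.093),('handle',(282,576),.083),('tray0',(278,558),.012),('tray1',(445,556),.012),
 ('c0',(350,114),.131),('c1',(475,114),.131),('c2',(350,197),.131),('c3',(475,199),.131),('start',(307,161),.065),('stop',(305,190),.065),
 ('edge0',(304,26),.365),('edge1',(296,112),.365),('jarblack',(550,358),.11),('wash',(538,253),.15),('jarblue',(529,197),.1),('ambsm',(289,430),.1),('amb?',(343,104),.1),('ambig',(297,2),.135)]:
    print(n,px(c,u,z,S)[:2])
o,v=ray(d['side'],(627,487),S);print(px(d['side'],(627,500),.02,S))
print(ctrl.sense()['joint_positions'])
for a in (0,np.pi/2,np.pi):
  for P in ([.53,-.5,.1],[.53,-.5,.3],[.55,.02,.3],[.55,.25,.35]):
    print(a,P,ctrl.inverse_kinematics(P,down(a)))
E
```

```text
gl0 [ 0.4242 -0.1352]
gl1 [ 0.4495 -0.3676]
gr0 [ 0.5913 -0.1207]
gr1 [ 0.6207 -0.3508]
bedL [ 0.5132 -0.1198]
l1 [ 0.4737 -0.1686]
l2 [ 0.4806 -0.2335]
l3 [ 0.4901 -0.292 ]
panh0 [0.4653 0.0391]
panh1 [0.648  0.0295]
pan -y l [ 0.4645 -0.0473]
pan -y r [ 0.6409 -0.0507]
brush0 [ 0.45   -0.4363]
brush1 [ 0.5935 -0.4354]
handle [ 0.3595 -0.437 ]
tray0 [ 0.3391 -0.4023]
tray1 [ 0.6067 -0.3979]
c0 [0.4306 0.4157]
c1 [0.6781 0.4151]
c2 [0.4385 0.2161]
c3 [0.6699 0.2115]
start [0.3412 0.351 ]
stop [0.3421 0.2795]
edge0 [0.3707 0.4005]
edge1 [0.3711 0.2123]
jarblack [ 0.7845 -0.0962]
wash [0.7728 0.0842]
jarblue [0.7759 0.2378]
ambsm [ 0.355  -0.2186]
amb? [0.4117 0.4698]
ambig [0.3029 0.7285]
[ 0.6743 -0.4654  0.02  ]
[ 1.1034  0.3327 -0.0647  1.4608  0.0216  1.3499 -0.0884]
0 [0.53, -0.5, 0.1] [ 0.8814  0.6633 -0.2933  1.2764  0.1901  1.2287  0.5833]
0 [0.53, -0.5, 0.3] [ 0.866   0.5761 -0.3083  0.9904  0.1661  1.5965  0.6094]
0 [0.55, 0.02, 0.3] [ 0.5224  0.2093 -0.7431  1.5201  0.1418  1.4674 -0.2245]
0 [0.55, 0.25, 0.35] [ 0.3232  0.5033 -1.233   1.2694  0.4755  1.6784 -0.811 ]
1.5707963267948966 [0.53, -0.5, 0.1] [ 1.0243  0.7042 -0.5277  1.2659  0.3494  1.2611  2.0665]
1.5707963267948966 [0.53, -0.5, 0.3] [ 0.9795  0.6065 -0.5241  0.9808  0.2896  1.6178  2.1209]
1.5707963267948966 [0.55, 0.02, 0.3] [ 0.5828  0.2239 -0.8192  1.5173  0.1638  1.4713  1.3306]
1.5707963267948966 [0.55, 0.25, 0.35] [ 0.2839  0.4616 -1.1419  1.2712  0.4187  1.6582  0.7949]
3.141592653589793 [0.53, -0.5, 0.1] [ 0.5967  0.6462  0.1497  1.2975 -0.0964  1.2048 -2.3904]
3.141592653589793 [0.53, -0.5, 0.3] [ 0.6152  0.5579  0.1377  1.0117 -0.0727  1.5762 -2.4097]
3.141592653589793 [0.55, 0.02, 0.3] None
3.141592653589793 [0.55, 0.25, 0.35] [ 0.3275  0.5088 -1.2441  1.2692  0.4827  1.6812  2.3262]
```

Run:
```python
from h import *
np.set_printoptions(precision=3,suppress=True)
ctrl.move_pose([.53,-.5,.3],down(np.pi/2)) if False else None
ctrl.move_pose([.54,-.10,.40],down(np.pi/2))
c,p=wrist('w1');print(p,ctrl.sense()['joint_positions'],ctrl.sense()['time_s'])
for a in(np.pi/2,-np.pi/2):
  for P,t in (([.557,.034,.12],0),([.557,.034,.35],0),([.557,.2,.35],0),([.557,.25,.32],-20),([.557,.25,.32],-40),([.557,.27,.30],-47)):
    r=(Ro.from_rotvec([np.radians(t),0,0])*Ro.from_rotvec(down(a))).as_rotvec()
    print(a,P,t,ctrl.inverse_kinematics(P,r))
```

```text
(array([ 0.54 , -0.101,  0.4  ]), array([-0.004, -3.141,  0.   ])) [ 0.67   0.189 -0.673  1.326  0.118  1.667  1.585] 2.225
1.5707963267948966 [0.557, 0.034, 0.12] 0 [ 0.492  0.375 -0.759  1.743  0.282  1.136  1.218]
1.5707963267948966 [0.557, 0.034, 0.35] 0 [ 0.494  0.222 -0.761  1.407  0.153  1.573  1.317]
1.5707963267948966 [0.557, 0.2, 0.35] 0 [ 0.245  0.339 -0.882  1.313  0.26   1.607  0.972]
1.5707963267948966 [0.557, 0.25, 0.32] -20 [-0.019  0.597 -1.038  1.182  0.72   1.9    0.668]
1.5707963267948966 [0.557, 0.25, 0.32] -40 [-0.492  0.608 -0.463  1.093  0.72   2.031  0.762]
1.5707963267948966 [0.557, 0.27, 0.3] -47 [-0.775  0.668 -0.065  1.059  0.617  2.014  0.827]
-1.5707963267948966 [0.557, 0.034, 0.12] 0 [ 0.198  0.305 -0.398  1.758  0.131  1.105 -1.813]
-1.5707963267948966 [0.557, 0.034, 0.35] 0 [-1.094  0.245  1.163  1.484 -0.224  1.559 -1.511]
-1.5707963267948966 [0.557, 0.2, 0.35] 0 [ 0.013  0.272 -0.552  1.325  0.141  1.583 -2.092]
-1.5707963267948966 [0.557, 0.25, 0.32] -20 [-0.186  0.494 -0.713  1.192  0.553  1.821 -2.381]
-1.5707963267948966 [0.557, 0.25, 0.32] -40 [-0.437  0.627 -0.565  1.089  0.768  2.056 -2.405]
-1.5707963267948966 [0.557, 0.27, 0.3] -47 [-1.352  0.926  1.148  1.105 -0.042  1.843 -1.868]
```

View pics/w1.png

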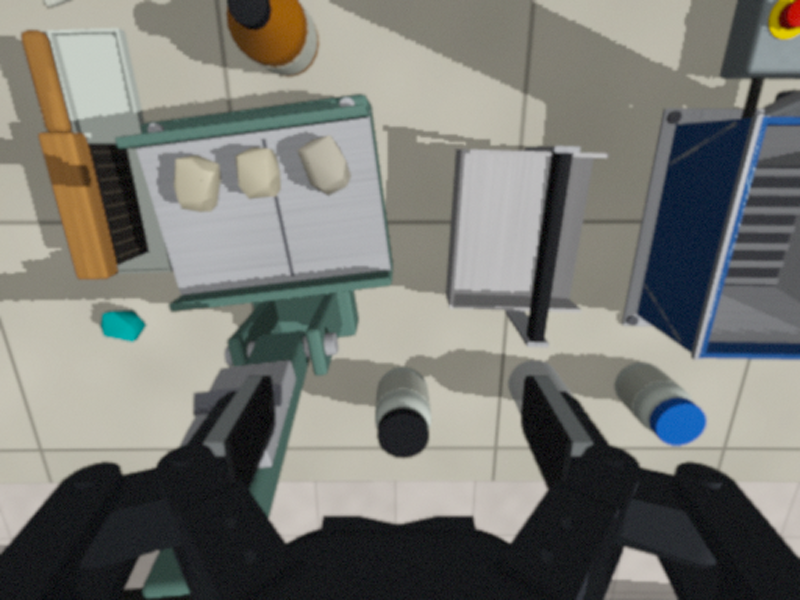

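The wrist view shows the bed's left end running from (372,115) to (388,270), with all three lumps near the near guard. The pan's −y wall top goes from (460,150) to (452,304), and its handle from (562,152) to (537,341).

Run:
```python
from h import *
np.set_printoptions(precision=4,suppress=True)
c,p=pickle.load(open('w1.pkl','rb'));S=1.5625
for n,u,z in [('gN R',(118,142),.125),('gN L',(368,98),.125),('gF R',(175,303),.125),('gF L',(390,276),.125),('bedLn',(372,115),.095),('bedLf',(388,270),.095),('bedRn',(140,147),.095),('bedRf',(178,290),.095),
('lA',(197,182),.113),('lB',(258,172),.113),('lC',(325,164),.113),
('panwn',(460,150),.05),('panwf',(452,304),.05),('hN',(562,152),.141),('hF',(537,341),.141),('lipn',(592,154),.01),('lipf',(578,306),.01),
('br0',(57,133),.093),('br1',(97,277),.093),('hand',(34,33),.083),('tray c',(172,268),.012),('tray d',(122,30),.012),
('hop near-right rim',(752,118),.131),('hop far-right rim',(700,355),.131),('handletop splitter',(165,590),.39),('armtop',(150,590),.39),('armlow',(330,300),.12)]:
    print(n,px(c,u,z,S,p)[:2])
# model check
for o,yaw in (((.521,-.252),6),):
    R=Ro.from_euler('z',yaw,degrees=True).as_matrix()
    for q in ([-.076,.125,.095],[.076,.125,.095],[-.076,-.105,.095],[.076,-.105,.095]): print(q,proj(c,R@np.array(q)+[*o,0],p)*S)
```

```text
gN R [ 0.4533 -0.3539]
gN L [ 0.4168 -0.1269]
gF R [ 0.6083 -0.3288]
gF L [ 0.5802 -0.109 ]
bedLn [ 0.4287 -0.1253]
bedLf [ 0.5824 -0.1116]
bedRn [ 0.4575 -0.3518]
bedRf [ 0.6042 -0.3395]
lA [ 0.4892 -0.2936]
lB [ 0.48   -0.2342]
lC [ 0.4728 -0.1699]
panwn [ 0.461  -0.0337]
panwf [ 0.6379 -0.0357]
hN [0.4626 0.0434]
hF [0.6447 0.0397]
lipn [0.4667 0.1258]
lipf [0.6559 0.1343]
br0 [ 0.4449 -0.4299]
br1 [ 0.5899 -0.4246]
hand [ 0.3586 -0.4356]
tray c [ 0.6022 -0.3866]
tray d [ 0.3398 -0.3941]
hop near-right rim [0.4358 0.2087]
hop far-right rim [0.6656 0.2143]
handletop splitter [ 0.6567 -0.2117]
armtop [ 0.6566 -0.2187]
armlow [ 0.6074 -0.1714]
[-0.076, 0.125, 0.095] [[361.3405 119.1314]]
[0.076, 0.125, 0.095] [[380.4514 271.0515]]
[-0.076, -0.105, 0.095] [[126.7919 145.7825]]
[0.076, -0.105, 0.095] [[170.1901 292.9466]]
```

Run:
```python
from h import *
np.set_printoptions(precision=4,suppress=True)
r0=down(np.pi/2+np.radians(-1.2))
ctrl.move_pose([.554,.039,.22],r0)
ctrl.command_gripper(.085)
print(ctrl.move_linear([.554,.039,.111],force_limit=8))
ctrl.command_gripper(0,40)
s=ctrl.sense();print(s['width'],s['ee_pos'],s['gripper_force'])
yaw=np.radians(5.7);r1=down(np.pi/2+yaw)
ctrl.move_linear([.554,.039,.126])
ctrl.move_linear([.496,-.003,.126],r1)
ctrl.move_linear([.496,-.003,.1135])
c,p=wrist('w2')
s=ctrl.sense();print(s['time_s'],s['width'],s['ee_pos'],s['wrist_force'])
```

```text
False
0.013230062431336384 [0.5542 0.0392 0.1113] 40.21605849266052
6.05 0.013850869054825576 [ 0.4961 -0.0022  0.1134] [-0.5672 -1.6059 -2.7103]
```

View pics/w2.png

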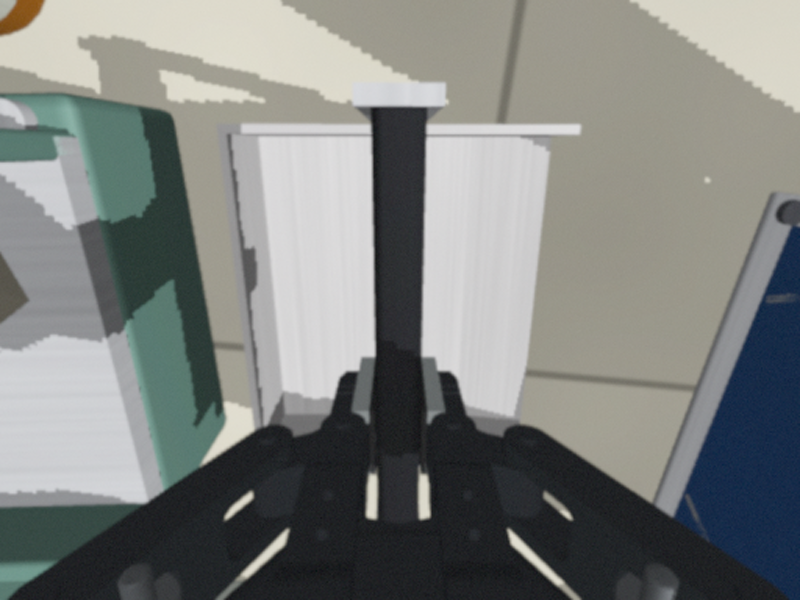

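The pan is gripped squarely. The splitter's bed end edge runs from about (62,138) to (155,498), and the pan wall top from (228,130) to about (256,420).

Run:
```python
from h import *
np.set_printoptions(precision=4,suppress=True)
c,p=pickle.load(open('w2.pkl','rb'));S=1.5625
A=px(c,(62,138),.095,S,p);B=px(c,(155,498),.095,S,p);print(A,B,np.degrees(np.arctan2(*(B-A)[1::-1])))
A=px(c,(228,130),.0525,S,p);B=px(c,(256,420),.0525,S,p);print(A,B,np.degrees(np.arctan2(*(B-A)[1::-1])))
A=px(c,(80,140),.093,S,p);B=px(c,(163,490),.093,S,p);print(A,B,np.degrees(np.arctan2(*(B-A)[1::-1])))
yaw=np.radians(5.7);yd=np.array([-np.sin(yaw),np.cos(yaw),0])
q=np.array([.496,-.003,.1135])
hit=ctrl.move_linear(q-yd*.055,max_speed=.03,force_limit=4)
s=ctrl.sense();print(hit,s['ee_pos'],s['wrist_force'],s['time_s'])
```

```text
[ 0.4229 -0.1256  0.095 ] [ 0.5772 -0.1058  0.095 ] 7.300631298270219
[ 0.4144 -0.0846  0.0525] [ 0.5621 -0.0731  0.0525] 4.458365828272747
[ 0.423 -0.121  0.093] [ 0.5743 -0.1031  0.093 ] 6.753807804842276
True [ 0.4991 -0.0388  0.1128] [ 0.7939  2.6512 -3.3778] 7.225
```

Run:
```python
from h import *
np.set_printoptions(precision=4,suppress=True)
yaw=np.radians(6.2);yd=np.array([-np.sin(yaw),np.cos(yaw),0]);r=down(np.pi/2+yaw)
q=np.array([.4980,-.0388,.1128])+yd*.002
ctrl.move_linear(q,r,max_speed=.05)
ctrl.move_linear(q-[0,0,.006],max_speed=.02,force_limit=4)
print(ctrl.sense()['ee_pos'],ctrl.sense()['wrist_force'])
ctrl.command_gripper(.085)
ctrl.move_linear(q+[0,0,.14])
ctrl.move_linear([.47,-.20,.30])
ctrl.move_linear([.50,-.42,.28],down(np.pi/2+np.radians(1.5)))
c,p=wrist('w3');print(p,ctrl.sense()['joint_positions'],ctrl.sense()['time_s'])
```

```text
[ 0.4979 -0.0368  0.1111] [0.4245 0.4994 4.3063]
(array([ 0.5003, -0.4193,  0.2803]), array([-0.0427,  3.141 , -0.0002])) [ 0.9701  0.4169 -0.4841  1.2813  0.1903  1.4877  2.1041] 12.475
```

View pics/w3.png

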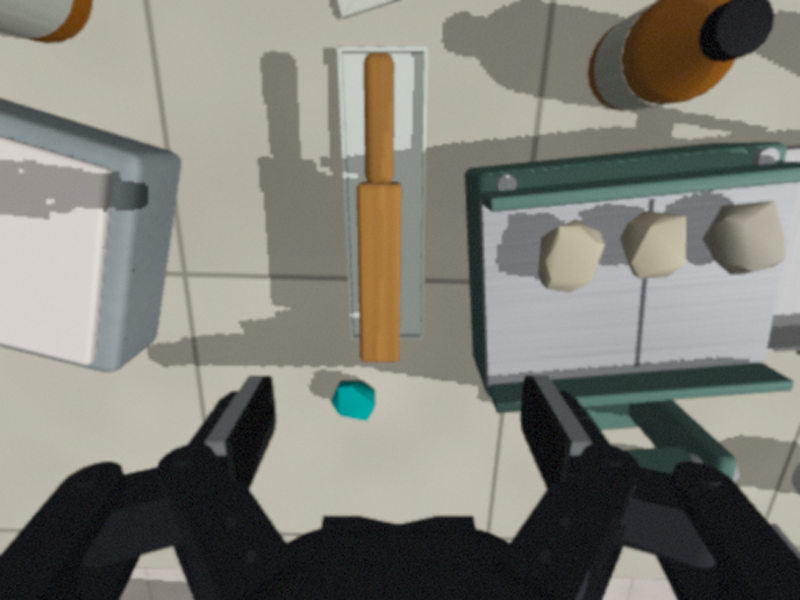

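The brush back runs from (380,183) to (380,361), and the tray rim from (338,47) to (424,336). The lumps sit at (572,256), (656,245) and (745,237), with the bed's right end at x≈485. The turquoise lump is at (355,400), beyond the brush.

Run:
```python
from h import *
np.set_printoptions(precision=4,suppress=True)
c,p=pickle.load(open('w3.pkl','rb'));S=1.5625
O=np.array([.5175,-.242]);yaw=np.radians(6.2);R=np.array([[np.cos(yaw),-np.sin(yaw)],[np.sin(yaw),np.cos(yaw)]])
for n,u,z in [('br0',(380,183),.093),('br1',(380,361),.093),('hand',(379,53),.083),('tray a',(338,48),.012),('tray b',(427,47),.012),('tray c',(424,337),.012),('tray d',(352,334),.012),
('bedRn',(485,196),.095),('bedRf',(490,383),.095),('lA',(572,256),.113),('lB',(656,245),.113),('lC',(745,237),.113),('turq',(355,400),.02)]:
    X=px(c,u,z,S,p)[:2];print(n,X,(X-O)@R)
```

```text
br0 [ 0.4438 -0.4339] [-0.094  -0.1828]
br1 [ 0.5906 -0.4319] [ 0.0522 -0.1967]
hand [ 0.3569 -0.4361] [-0.1806 -0.1756]
tray a [ 0.3414 -0.4735] [-0.2001 -0.2112]
tray b [ 0.3387 -0.399 ] [-0.1947 -0.1368]
tray c [ 0.6043 -0.3893] [ 0.0704 -0.1558]
tray d [ 0.6028 -0.4639] [ 0.0609 -0.2298]
bedRn [ 0.451  -0.3558] [-0.0784 -0.106 ]
bedRf [ 0.608  -0.3373] [ 0.0797 -0.1045]
lA [ 0.4906 -0.292 ] [-0.0321 -0.0468]
lB [ 0.4809 -0.2328] [-0.0354  0.0131]
lC [ 0.4736 -0.171 ] [-0.036   0.0753]
turq [ 0.6762 -0.4604] [ 0.1342 -0.2342]
```

```bash
cat >> h.py <<'E'
O=np.array([.5175,-.242]);YAW=np.radians(6.2);RS=np.array([[np.cos(YAW),-np.sin(YAW)],[np.sin(YAW),np.cos(YAW)]])
def W(x,y,z): return np.array([*(O+RS@np.array([x,y])),z])
RSP=down(np.pi/2+YAW)
E
python3 - <<'E'
from h import *
np.set_printoptions(precision=4,suppress=True)
rb=down(np.pi/2+np.radians(.9))
ctrl.move_linear([.517,-.433,.15],rb)
print(ctrl.move_linear([.517,-.433,.064],force_limit=8))
ctrl.command_gripper(0,60);s=ctrl.sense();print(s['width'],s['ee_pos']);z0=s['ee_pos'][2]
ctrl.move_linear([.517,-.433,.24])
ctrl.move_linear(W(0,-.118,.24),RSP)
zs=z0+.092+.0015
ctrl.move_linear(W(0,-.118,zs),max_speed=.12,force_limit=10)
s=ctrl.sense();print(s['ee_pos'],s['wrist_force'],zs)
h=ctrl.move_linear(W(0,.137,zs),max_speed=.06,force_limit=30)
s=ctrl.sense();print(h,s['ee_pos'],s['wrist_force'],s['width'])
ctrl.move_linear(W(0,.10,.27))
c,p=wrist('w4');print(ctrl.sense()['time_s'])
E
```

```text
False
0.03301605138224565 [ 0.5173 -0.4334  0.0647]
[ 0.5288 -0.3599  0.1565] [-0.0571 -0.3537  4.0034] 0.15823992678894686
False [ 0.5027 -0.1059  0.1582] [-0.0125  0.6374 -0.8186] 0.033075227746284755
22.7917
```

View pics/w4.png

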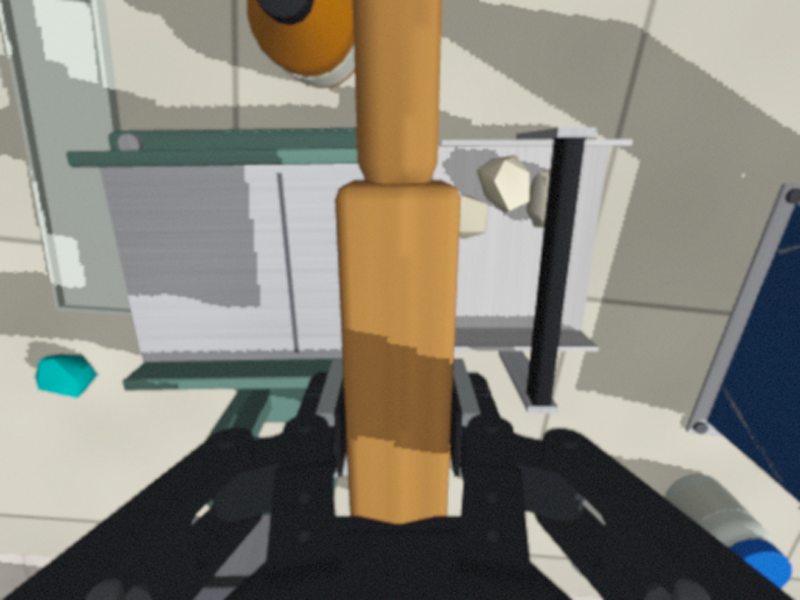

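All three lumps appear to be in the pan, at (505,183), (540,195) and (470,215). I return the brush to its tray and then check from above the pan.

Run:
```python
from h import *
np.set_printoptions(precision=4,suppress=True)
ctrl.move_linear(W(0,-.118,.27),max_speed=.2)
rb=down(np.pi/2+np.radians(1.5))
ctrl.move_linear([.517,-.431,.20],rb)
ctrl.move_linear([.517,-.431,.075],max_speed=.12)
print(ctrl.move_linear([.517,-.431,.060],max_speed=.02,force_limit=4))
print(ctrl.sense()['ee_pos'])
ctrl.command_gripper(.085)
ctrl.move_linear([.517,-.431,.24])
ctrl.move_linear([.48,-.20,.30],RSP,max_speed=.2)
ctrl.move_linear([.497,-.037,.27],max_speed=.2)
c,p=wrist('w5');print(ctrl.sense()['time_s'])
```

```text
True
[ 0.517  -0.4311  0.0645]
30.875
```

View pics/w5.png

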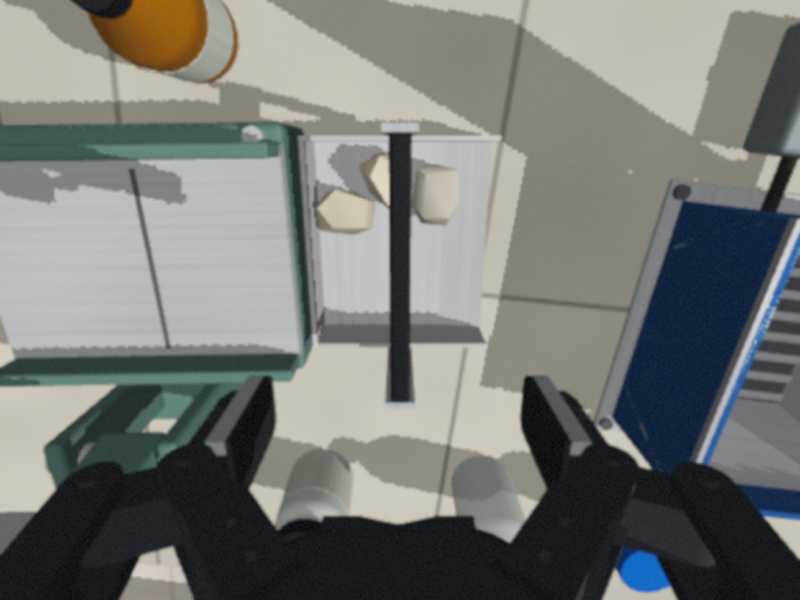

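All three lumps are in the pan, the bed is empty, and the pan sits flush against the splitter. Now I lift the pan and carry it to the hopper.

```bash
cat >> h.py <<'E'
YC=np.radians(1.0);LC=np.array([.552,.275,.19])
def pour(th,L=LC):
    "TCP pose for pan tilted th (rad, lip down), lip edge at L"
    R=Ro.from_euler('z',YC)*Ro.from_rotvec([-th,0,0])
    return L+R.apply([0,-.08,.101]),(R*Ro.from_rotvec(down(np.pi/2))).as_rotvec()
E
python3 - <<'E'
from h import *
np.set_printoptions(precision=3,suppress=True)
q=np.array([.4979,-.0368,.1111])
ctrl.move_linear(q+[0,0,.001],max_speed=.15,force_limit=8)
ctrl.command_gripper(0,100);s=ctrl.sense();print(s['width'],s['ee_pos'])
ctrl.move_linear(q+[0,.004,.02],max_speed=.05)
ctrl.move_linear([.498,-.02,.30],max_speed=.12)
P,r=pour(0)
ctrl.move_linear(P+[0,0,.01],r,max_speed=.10)
s=ctrl.sense();print(s['joint_positions'],s['wrist_force'],s['moment'])
P,r=pour(np.radians(12));ctrl.move_linear(P,r,max_speed=.05)
s=ctrl.sense();print(s['joint_positions'],s['ee_pos'],s['time_s'])
a=ctrl.snapshot('scene')['image'];b=ctrl.snapshot('side')['image']
im=np.vstack([a[:300],b[:300]])[:,:,::-1];cv2.imwrite('pics/c6.png',im)
for t in (20,28,36,44): print(t,ctrl.inverse_kinematics(*pour(np.radians(t))))
E
```

```text
0.012499570697524727 [ 0.498 -0.037  0.112]
[ 0.268  0.334 -0.874  1.42   0.255  1.505  0.993] [ 0.24   0.044 -7.04 ] [ 0.04  -0.119  0.041]
[ 0.049  0.417 -0.837  1.326  0.46   1.67   0.836] [0.553 0.218 0.305] 37.8167
20 [-0.096  0.486 -0.807  1.247  0.583  1.802  0.763]
28 [-0.23   0.565 -0.776  1.165  0.697  1.934  0.714]
36 [-0.381  0.635 -0.684  1.083  0.775  2.045  0.704]
44 [-0.79   0.649 -0.065  1.025  0.589  2.022  0.845]
```

View pics/c6.png

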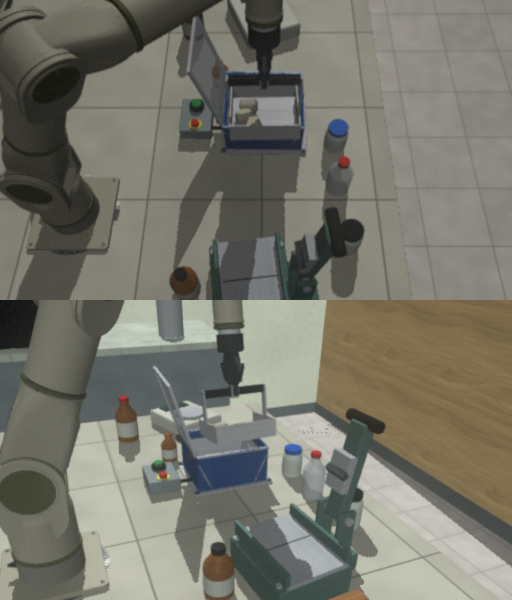

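The pan is level over the hopper mouth with the lumps in it, and the arm is well clear above the lid. Next is the tip.

Run:
```python
from h import *
np.set_printoptions(precision=3,suppress=True)
for t in (20,26,31,36,40,44):
    try: ctrl.move_linear(*pour(np.radians(t)),max_speed=.05)
    except ctrl.Unreachable as e: print('unr',t,e);break
    s=ctrl.sense();print(t,s['joint_positions'],s['wrist_force'],s['time_s'],s['width'])
ctrl.dwell(.5)
s=ctrl.sense();print(s['wrist_force'],s['ee_pos'])
a=ctrl.snapshot('scene')['image'];b=ctrl.snapshot('side')['image']
im=np.vstack([a[:300],b[:300]])[:,:,::-1];cv2.imwrite('pics/c7.png',im)
```

```text
20 [-0.096  0.485 -0.804  1.247  0.581  1.801  0.764] [ 0.178  0.317 -6.308] 38.425 0.01247891346206808
26 [-0.201  0.542 -0.775  1.186  0.664  1.898  0.727] [ 0.586 -1.074 -6.157] 38.8417 0.012309399961082152
31 [-0.286  0.59  -0.745  1.135  0.727  1.976  0.708] [ 0.144 -0.319 -3.014] 39.2167 0.012575447977317949
36 [-0.39   0.629 -0.664  1.084  0.764  2.038  0.71 ] [ 0.844 -0.986 -2.385] 39.5917 0.012417463408826854
40 [-0.538  0.637 -0.464  1.05   0.724  2.051  0.749] [-0.228 -0.146 -2.126] 39.9417 0.012567654494831482
44 [-0.701  0.658 -0.226  1.018  0.664  2.054  0.803] [-0.31   0.396 -2.366] 40.3083 0.012420648825079074
[-0.431 -0.21  -2.916] [0.552 0.287 0.318]
```

View pics/c7.png

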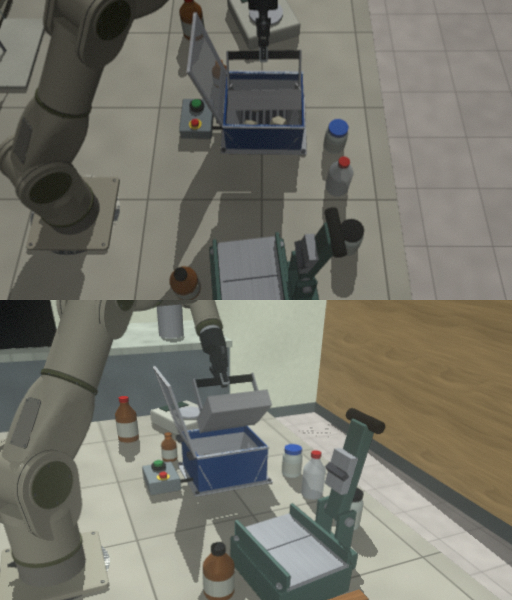

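The lumps slid out: two are visible on the hopper grating and the wrist load has dropped to the weight of the empty pan. I stand the pan back at the splitter.

Run:
```python
from h import *
np.set_printoptions(precision=3,suppress=True)
for t in (36,26,12,0): ctrl.move_linear(*pour(np.radians(t)),max_speed=.08)
P,r=pour(0)
im1=ctrl.snapshot('scene')['image']
q=np.array([.4979,-.0366,.1111])
ctrl.move_linear([.498,-.01,.30],RSP,max_speed=.15)
s=ctrl.sense();print(s['joint_positions'],s['ee_pos'],s['wrist_force'])
ctrl.move_linear(q+[-.0005,.006,.02],max_speed=.1)
ctrl.move_linear(q+[0,.0005,.003],max_speed=.04,force_limit=8)
print(ctrl.move_linear(q-[0,0,.003],max_speed=.02,force_limit=4),ctrl.sense()['ee_pos'])
ctrl.command_gripper(.085)
ctrl.move_linear(q+[0,0,.2])
c,p=wrist('w8');print(ctrl.sense()['time_s'])
im2=ctrl.snapshot('scene')['image']
cv2.imwrite('pics/c8.png',np.hstack([cv2.resize(im2[30:180,170:340],(510,450))[:,:,::-1],cv2.resize(c['image'],(288,216))[:,:,::-1].repeat(1,0) if 0 else cv2.copyMakeBorder(cv2.resize(c['image'],(288,216)),0,234,0,0,cv2.BORDER_CONSTANT)[:,:,::-1]]))
print(ctrl.inverse_kinematics([.315,.314,.40],down(np.pi/2)),ctrl.inverse_kinematics([.315,.314,.31],down(np.pi/2)),ctrl.inverse_kinematics([.49,.314,.31],down(np.pi/2)))
```

```text
[ 0.07   0.03  -0.146  1.671  0.004  1.441  1.604] [ 0.498 -0.009  0.3  ] [ 0.088  0.164 -2.319]
True [ 0.498 -0.036  0.112]
49.2833
[-0.236 -0.086 -0.592  1.567 -0.048  1.646  0.741] [-0.245 -0.083 -0.593  1.748 -0.047  1.462  0.739] [-0.275  0.24  -0.453  1.433  0.105  1.492  0.846]
```

View pics/c8.png

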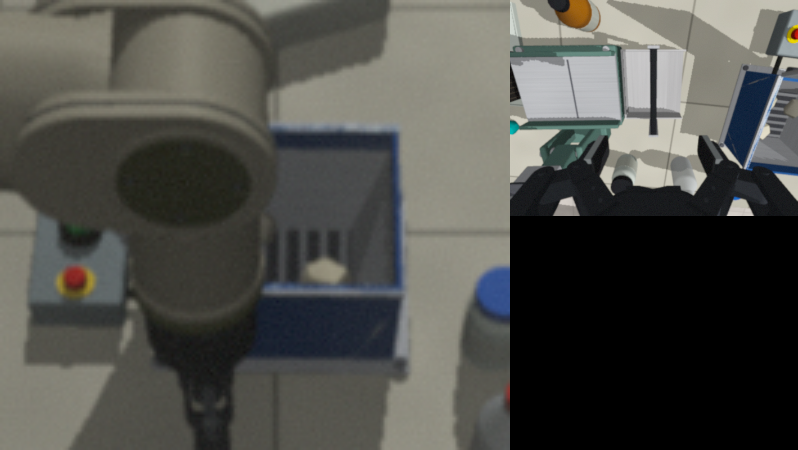

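The pan is back at the splitter and empty. I look into the hopper before shutting the lid.

Run:
```python
from h import *
ctrl.move_linear([.50,.10,.45],down(np.pi/2),max_speed=.2)
ctrl.command_gripper(0,20)
ctrl.move_linear([.51,.28,.46],max_speed=.2)
c,p=wrist('w9');print(p,ctrl.sense()['joint_positions'],ctrl.sense()['time_s'])
```

```text
(array([0.51040752, 0.27878669, 0.460204  ]), array([ 2.58357817e-03,  3.14107751e+00, -6.34193763e-04])) [-0.30245198  0.25200503 -0.37023055  1.10171568  0.09358533  1.8030215
  0.92841225] 52.325
```

View pics/w9.png

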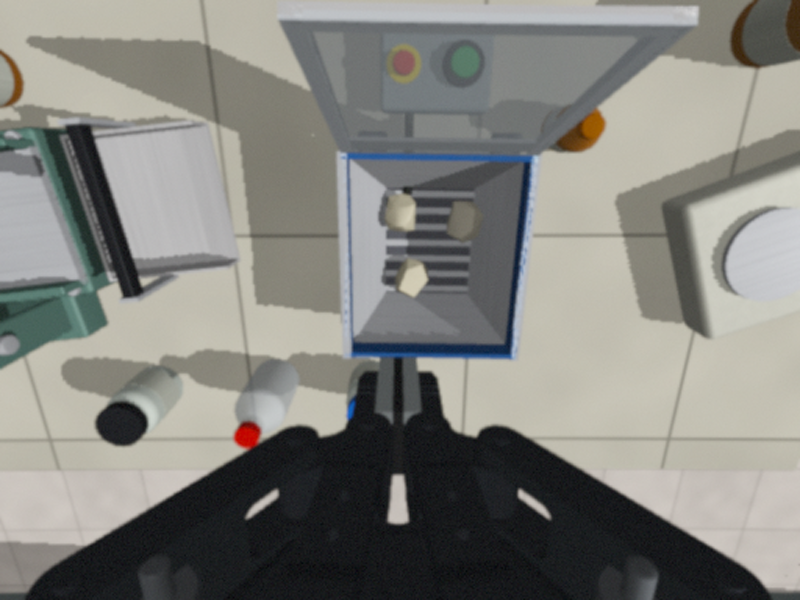

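All three lumps are in the hopper. The lid's free edge spans (282,15) to (697,15), and the green button, seen through the lid, is at (465,61).

Run:
```python
from h import *
np.set_printoptions(precision=4,suppress=True)
c,p=pickle.load(open('w9.pkl','rb'));S=1.5625
for n,u,z in [('start',(465,61),.065),('stop',(404,63),.065),('e0',(282,15),.352),('e1',(697,15),.352),('rim',(340,155),.131),('rim',(537,155),.131),('rimf',(518,357),.131),('rimf',(346,357),.131)]:
    print(n,px(c,u,z,S,p)[:2])
ctrl.move_pose([.315,.314,.45],down(np.pi/2))
ctrl.move_linear([.315,.314,.312])
print(ctrl.move_linear([.49,.314,.312],max_speed=.1,force_limit=15),ctrl.sense()['ee_pos'],ctrl.sense()['wrist_force'])
ctrl.move_linear([.40,.314,.36],max_speed=.2)
ctrl.move_linear([.30,.30,.40],max_speed=.2);ctrl.dwell(1.5)
c,p=wrist('w10');print(ctrl.sense()['time_s'])
```

```text
start [0.3391 0.3535]
stop [0.3408 0.286 ]
e0 [0.3661 0.2214]
e1 [0.3673 0.4276]
rim [0.4364 0.219 ]
rim [0.4371 0.4231]
rimf [0.6697 0.4237]
rimf [0.6694 0.2157]
False [0.4897 0.3142 0.3122] [ 0.567   0.2769 -0.0218]
59.0
```

View pics/w10.png

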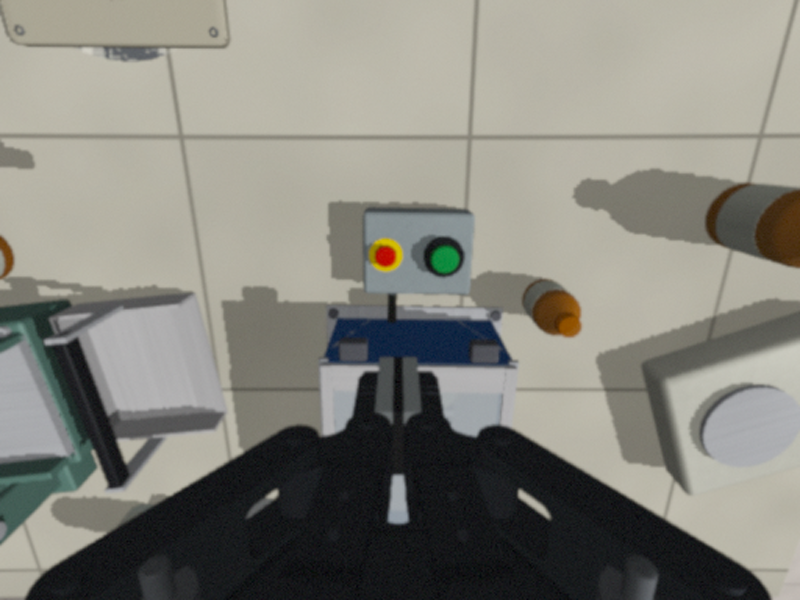

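The lid looks shut. I hover over the button and check the whole scene before pressing.

Run:
```python
from h import *
np.set_printoptions(precision=4,suppress=True)
c,p=pickle.load(open('w10.pkl','rb'));S=1.5625
B=px(c,(445,259),.065,S,p);print(B)
try: ctrl.move_linear([*B[:2],.13],max_speed=.15)
except ctrl.Unreachable as e:
    print(e)
print(ctrl.sense()['ee_pos'],ctrl.sense()['time_s'])
a=ctrl.snapshot('scene')['image'];b=ctrl.snapshot('side')['image']
cv2.imwrite('pics/c11.png',np.vstack([a[:300],b[:300]])[:,:,::-1])
```

```text
[0.3384 0.3536 0.065 ]
[0.3386 0.3538 0.1306] 61.0
```

View pics/c11.png

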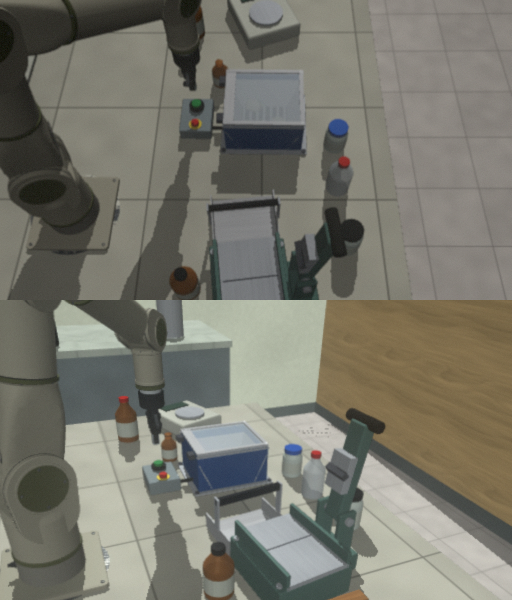

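Run:
```python
from h import *
np.set_printoptions(precision=4,suppress=True)
c=ctrl.snapshot('scene');s=ctrl.sense();print(proj(c,[s['ee_pos'],[.3384,.3536,.065]]))
B=s['ee_pos']
ctrl.move_linear([B[0],B[1],.075],max_speed=.08,force_limit=12)
h=ctrl.move_linear([B[0],B[1],.055],max_speed=.015,force_limit=9)
s=ctrl.sense();print(h,s['ee_pos'],s['wrist_force'])
```

```text
[[192.9615  88.8617]
 [195.6514 102.394 ]]
True [0.3386 0.3538 0.0611] [-1.7357 -0.311   8.4173]
```

Run:
```python
from h import *
np.set_printoptions(precision=4,suppress=True)
s=ctrl.sense();B=s['ee_pos'];print(B,s['wrist_force'])
h=ctrl.move_linear([B[0],B[1],.054],max_speed=.015,force_limit=12)
s=ctrl.sense();print(h,s['ee_pos'],s['wrist_force'])
ctrl.dwell(.3);s=ctrl.sense();print(s['ee_pos'],s['wrist_force'])
a=ctrl.snapshot('side')['image'];print
ctrl.move_linear([B[0],B[1],.15]);ctrl.move_linear([.33,.2,.4],max_speed=.2);ctrl.dwell(.5)
w,p=wrist()
b=ctrl.snapshot('side')['image'];d=ctrl.snapshot('scene')['image']
cv2.imwrite('pics/c12.png',np.vstack([np.hstack([cv2.resize(x[140:210,110:210],(400,280)) for x in (a,b)]),np.hstack([cv2.resize(w['image'],(400,300)),cv2.resize(d,(400,300))])])[:,:,::-1])
print(ctrl.sense()['time_s'])
```

```text
[0.3386 0.3538 0.0611] [-1.7357 -0.311   8.4173]
True [0.3386 0.3538 0.0611] [-2.679  -1.7734  9.4876]
[0.3387 0.3538 0.0611] [-2.5376 -2.239   8.984 ]
66.5
```

View pics/c12.png

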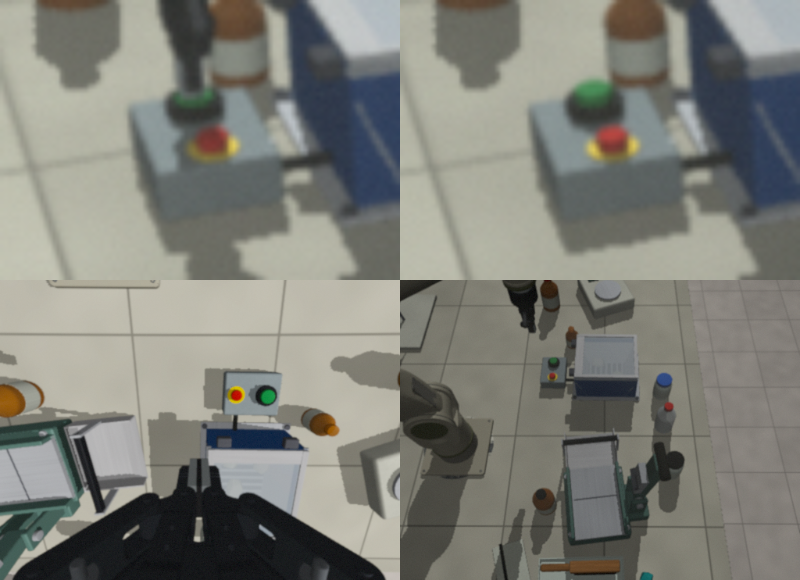

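The button was pushed down into its collar and the lid is shut. I measure the force profile once to be sure the stroke was the full 6 mm.

Run:
```python
from h import *
x,y=.3384,.3536
ctrl.move_linear([x,y,.15]);ctrl.move_linear([x,y,.072],max_speed=.1)
f0=ctrl.sense()['wrist_force'][2]
for z in np.arange(.070,.0575,-.001):
    h=ctrl.move_linear([x,y,z],max_speed=.02,force_limit=18)
    s=ctrl.sense();print(round(z,4),round(s['ee_pos'][2],4),round(s['wrist_force'][2]-f0,2),h)
    if h or s['wrist_force'][2]-f0>20:break
ctrl.dwell(.3);print(ctrl.sense()['wrist_force'])
ctrl.move_linear([x,y,.15]);ctrl.move_linear([.33,.2,.4],max_speed=.2);ctrl.dwell(.5);print(ctrl.sense()['time_s'])
```

```text
0.07 0.0703 0.05 False
0.069 0.069 0.25 False
0.068 0.0679 -0.1 False
0.067 0.0671 0.52 False
0.066 0.0661 2.25 False
0.065 0.0651 2.73 False
0.064 0.0641 2.77 False
0.063 0.0631 4.0 False
0.062 0.0621 4.11 False
0.061 0.0611 6.05 False
0.06 0.0609 17.57 False
0.059 0.0607 28.54 False
[-6.04458314 -6.76513872 27.48443707]
75.7167
```

Contact began at 0.067 m and the hard stop came at 0.061 m, so the button travelled its full 6 mm. I am handing in.

```bash
python3 -c "
from station import ctrl
print(ctrl.hand_in())"
```

```text
the job is handed in; nothing more can be done
None
```

The job is handed in at about 76 s: all three lumps are in the hopper with the lid shut, the pan is back against the splitter, the brush is upright in its tray, and the start button was pressed its full 6 mm twice, the second time to check its travel.

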